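Load the parts dryer, fold its lid stay, shut it and switch it on

ROBOT

A 6-joint arm with a two-finger parallel gripper is mounted at the origin on the work surface. World frame = base frame: x ahead of the robot, y to its left, z up, the work surface at z = 0. Lengths are in mm, angles in rad, forces in N, time in s.
With the tool pointing down it reaches from about 400 to 925 mm from the base axis. Payload 12.5 kg.
Tool frame: the origin (TCP) lies where the fingers leave the gripper's body, on its centre line; the fingertips stand 78 mm ahead of it and the grasp point (between the pads) lies 59 mm ahead of it (env.tip_extent is the distance from the TCP to the fingertips, in mm); z points along the fingers, y is the direction in which the jaws open and shut (so a half turn about z gives the same grasp; the last joint's range is limited). The gripper opens to 95 mm and grips with 3 to 60 N. Pads are 20 mm wide; open, the fingers measure 119 mm over their backs; the gripper's body (75 mm by 180 mm) begins 59 mm behind the grasp point.
Start: joints at [-1.266, 0.491, 1.559, -0, 1.092, -0.106], TCP at [249.611, -573.003, 292.261] pointing down, gripper open.
Joint ranges: [-3.1, 3.1], [-0.84, 2.19], [0.05, 2.79], [-1.13, 4.28], [0.06, 2.93], [-2.69, 2.69]. Speed limits (rad/s): [2.22, 2.22, 2.79, 3.14, 3.14, 3.14].

INTERFACE

Orientations are given as [roll, pitch, yaw] about the fixed x, y, z axes, in that order (R = Rz(yaw) Ry(pitch) Rx(roll)).
In Python, from cell import env gives the robot as it stands. The module is installed in compiled form; this text tells all that it offers.
- The arm moves only by the tool play_rows, never from a script. Its argument "targets" is a list of rows, each an object with "linear": the shift along the tool's x, y, z in mm, a list of three; "turn": the turn about the tool's z in rad. A call has 1 to 20 rows; each row is the pose to reach, as a shift and turn from the pose commanded when the call began, along the tool's axes at that moment; what a row does not reach only later rows make up. A row lasts 1/8 s, in which the tool goes at most 62.5 mm and 10.7 degrees, less where a joint would pass 70% of its speed; a pose out of reach is approached as far as the arm can. A call with a gripper value outside its range is refused whole. "hand" is the finger opening in mm, from 0 to 95.1, set as the call begins (left out, the last holds). The fingers move at their own pace and stop on an object; the grip force is fixed at half the most. Time passes only in rows, so rows that repeat a pose let the fingers close. It gives the time, the measured TCP pose, the force and the opening at its end, in the units of the state.
- env.state(): the state, without advancing time (a new reading comes with each control period).
- env.read_camera(name): name is "side" or "top"; returns (picture, depth): 400x640x3 uint8, red, green, blue; 400x640 float32, mm along the optical axis (not along the pixel's ray), 0 where there is no reading.
- env.camera_params(name): a dict with "fx", "fy", "cx", "cy" (pixels), "R" (3x3) and "t" (3): a world point X has camera coordinates R X + t. Camera axes: x right, y down, z forward; pixel columns grow to the right and rows downward; lengths in mm; the calibration is good to about 2 mm. A picture is of the moment at which its call begins. camera_params takes no time and is no camera call.
- env.job_done(): hands the job in, once; it reports no verdict.
The state is a dict: "t": time; "joints": joint angles; "qvel": joint speeds; "tau": joint torques, N m; "eef_pos": TCP position; "tcp_rot": TCP orientation; "ft_force": force on the tool from outside, world axes, zero at the start; "moment": the same for the moment, N m; "opening": opening from 0.0 (shut) to 1.0 (fully open).
Only numpy, scipy, OpenCV 4.12 (cv2) and the standard library are available. Lean on these libraries where they do the work, as an engineer would, in place of code of your own. Each camera call takes 0.05 s, during which the arm holds its last target.

TASK

Set the bearing housing that stands on the bench gently inside the parts dryer's chest, upright on its base and flat on the chest floor, clear of the flange already in there. Then lift the knee bar of the folding stay past centre so that the stay unlocks, lower the lid gently until it is fully shut, and press the key with two ribs fully home so that the plain key, which is down now, pops up. Leave everything else where it is.

Things in the scene. Friction and masses are not known exactly. Their poses are not given: they have to be found in the camera images.
- dryer: Parts dryer, fixed: open grey steel chest 240 (x) x 280 (y) x 130 mm high, 12 mm walls and floor; lid hinged on the far (+x) rim; on its -y side a console of the same height, 130 mm wide, with three white keys; folding stay on its +y side. Origin: bench level, under the chest's centre (console not counted); z up. The open lid leans over the far half: load through the near half.
- chest_floor (a point): Centre of the chest's inner floor, top surface (12 mm above the bench). Inside, the chest measures 216 (x) x 256 (y) mm; rim 118 mm above this point.
- housing_centre (a point): Bearing housing to be loaded: dark cast pillow block, foot 120 mm long (its x), 36 mm wide (its y), 70 mm high, round hub 68 mm across with a bore along y; 0.4 to 0.8 kg. Grasp it at the hub across its two flat sides, 36 mm apart. This point is its centre, 35 mm above its underside; z up when upright.
- housing: The same bearing housing; origin at the centre of its underside, axes as above.
- lid_hinge (a point): Point on the lid's hinge axis (which runs along the dryer's y), in the middle of the chest's far rim, 130 mm above the bench.
- lid (a joint): Lid angle in rad: 0 = propped open (80 degrees up from shut), 1.396 = fully shut and resting on the rim. The hinge is stiff: the lid stays where it is left, and about 3 N at its free edge moves it once the stay is unlocked; while the stay is locked it will not come down.
- lid_push (a point): Point on the lid's outer (top) face, 185 mm from the hinge axis, mid-width. The lid is 225 mm long x 276 x 12 mm, plus a 20 mm lip at the free edge; its underside lies in the plane of the hinge axis. Site z: outward normal (up when shut); x: from free edge to hinge. Propped open, this face looks away from the robot: push the lid down from behind it, near the free edge.
- knee_bar (a point): Middle of the knee bar: level steel rod, 12 mm thick, 75 mm long with an 18 mm black end cap, sticking out sideways (dryer +y) from the knee of the folding stay. This point is 60 mm outboard of the chest's side, with free air below, in front of and behind the rod: hook it from behind (+x side) with shut fingers reaching past it, or pinch it.
- stay_pivot (a point): Point on the axis (along the dryer's y) about which the stay's lower link and the knee bar swing, at the same y as point knee_bar; 98 mm from it. Locked, the bar lies behind (+x) and above this pivot; to unlock, swing it up and towards the front (-x) about this pivot.
- stay_knee (a joint): Bend of the stay's knee, rad: 0 = locked (sagging on its stop), 0.175 = straight (dead centre), more = unlocked, the bar moving up and to the front; about 3.0 with the lid shut. Moving the bar some 40 mm brings it to about 0.9 and draws the lid down a little; it then stays there by itself.
- key_high_top (a point): Centre of the top of the key with two raised black ribs: the farthest (dryer +x) of the row of three white keys. Each key is 36 mm (x) x 62 mm (y), 45 mm apart along the dryer's x, its top 20 mm above the console when up and 10 mm above it when down.
- key_high (a joint): Two-rib key, travel in m: 0 = up, 0.010 = fully home. The bank is interlocked: exactly one key is down; pressing another (3 to 4 N) raises it in step, and keys stay where they are left.
- key_low (a joint): One-rib key in the middle of the row, 0 = up, 0.010 = home. It must be up at the end.
- key_stop (a joint): Plain key, the nearest of the row (dryer -x); joint value in m: 0 = fully down (as at the start), 0.010 = popped up (as it must end).
- flange: Steel pipe flange, 80 mm diameter, 28 mm high, already lying in the chest's far +y corner; leave it. Origin: centre of its underside.
- tee: Copper pipe tee, 120 mm, lying on the bench behind the housing; leave it. Origin under its run's middle.
- oil_bottle: Grey plastic bottle, 64 mm diameter, 170 mm high, on the bench to the left; leave it. Origin: centre of its underside.
- jar: Glass jar, 70 mm diameter, 90 mm high, on the right of the bench; leave it. Origin: centre of its underside.
- wrench: Steel wrench lying on the right of the bench; leave it.
- mug: White mug, 80 mm diameter, 90 mm high, front right of the bench; leave it. Origin: centre of its underside.
Not all that is in view belongs to the job. Leave any red look-alike of the housing alone.

How it is judged:
By the outcome, as a careful person would: the job done as asked, in the order asked, and still so for the second after the job is handed in, with the robot touching nothing.
It also fails if it takes over 72 s, if anything falls off the work surface, if the arm or the gripper's body presses on something with over 40 N, if the wrist force passes 120 N, or if a joint passes its speed limit or range.

## Working session

There is one attempt and no reset: what is moved stays moved. The work goes in short steps, Python scripts to look and compute and a tool call to move; the robot and the scene stay as the last step left them, time stands still between calls to the robot, and variables do not carry over. Pictures are saved under pics/ and viewed, and the job is handed in when it is done.

Besides the shell and the picture viewer there is one more tool, called after "Call:" as name(argument=value, ...), one argument or row to a line, values as JSON. play_rows: Moves the arm, as the interface text tells. Its arguments: {"type":"object","properties":{"targets":{"type":"array","items":{"type":"object","properties":{"linear":{"type":"array","items":{"type":"number"}},"turn":{"type":"number"}}}},"hand":{"type":"number"}},"required":["targets"]}

```bash
mkdir -p pics
cat > h.py <<'E'
import numpy as np, cv2
from cell import env
def snap(n):
    out={}
    for c in ("side","top"):
        im,d=env.read_camera(c); cv2.imwrite(f"pics/{c}{n}.png",cv2.cvtColor(im,cv2.COLOR_RGB2BGR)); np.save(f"pics/{c}{n}.npy",d)
def P(c,u,v,d):
    p=env.camera_params(c); R=np.array(p["R"]);t=np.array(p["t"])
    X=np.array([(u-p["cx"])/p["fx"]*d,(v-p["cy"])/p["fy"]*d,d]); return R.T@(X-t)
def Z(c,u,v,z):
    p=env.camera_params(c); R=np.array(p["R"]);t=np.array(p["t"])
    r=R.T@np.array([(u-p["cx"])/p["fx"],(v-p["cy"])/p["fy"],1]); o=-R.T@t
    return o+r*(z-o[2])/r[2]
def cloud(c,n):
    d=np.load(f"pics/{c}{n}.npy"); p=env.camera_params(c); R=np.array(p["R"]);t=np.array(p["t"])
    v,u=np.mgrid[0:400,0:640]
    X=np.stack([(u-p["cx"])/p["fx"]*d,(v-p["cy"])/p["fy"]*d,d],-1)-t
    W=X@R; W[d==0]=np.nan; return W
E
python3 - <<'E'
from h import *
snap(0)
print(env.state()); print(env.camera_params("top"));print(env.camera_params("side"))
E
```

```text
{'t': 0.1, 'joints': array([-1.26559327e+00,  4.91508917e-01,  1.55942294e+00, -1.97137400e-05,
        1.09167874e+00, -1.05624818e-01]), 'qvel': array([ 0.00070091, -0.00365128, -0.00057248, -0.00133091,  0.00048874,
        0.00027703]), 'tau': array([ 2.06347569e-03, -6.13624549e+01, -2.58606309e+01,  6.93283556e-02,
        4.70197317e-02, -7.77418927e-05]), 'eef_pos': array([ 249.56410257, -572.85079239,  291.70229278]), 'tcp_rot': array([-3.14057854e+00, -8.99334013e-05,  4.10836930e-01]), 'ft_force': array([-0.12068803,  1.3219206 ,  0.40049138]), 'moment': array([ 0.02559994,  0.01153416, -0.00456303]), 'opening': 1.0024857246515269}
{'fx': 414.3689281604328, 'fy': 414.3689281604328, 'cx': 323.4844611027552, 'cy': 198.3382783986907, 'R': array([[ 0.00643129, -0.99980077,  0.01889602],
       [-0.98439128, -0.00965341, -0.17572884],
       [ 0.17587624, -0.01747091, -0.98425724]]), 't': array([  13.9653222 ,  520.3906335 , 1573.55294625])}
{'fx': 462.26910337115095, 'fy': 462.26910337115095, 'cx': 324.6152615749599, 'cy': 199.71587601186368, 'R': array([[-0.7271472 , -0.6864741 ,  0.00320505],
       [-0.5265897 ,  0.55478235, -0.64414272],
       [ 0.44040918, -0.47007432, -0.76489861]]), 't': array([ 372.02028547,  356.23849089, 1521.68801536])}
```

```bash
ls -la .
```

```text
total 16
drwxr-xr-x  3 agent agent 4096 Dec  6 08:36 .
drwxr-xr-x 23 root  root  4096 Dec  6 08:36 ..
-rw-r--r--  1 agent agent  826 Dec  6 08:36 h.py
drwxr-xr-x  2 agent agent 4096 Dec  6 08:36 pics
```

View pics/top0.png

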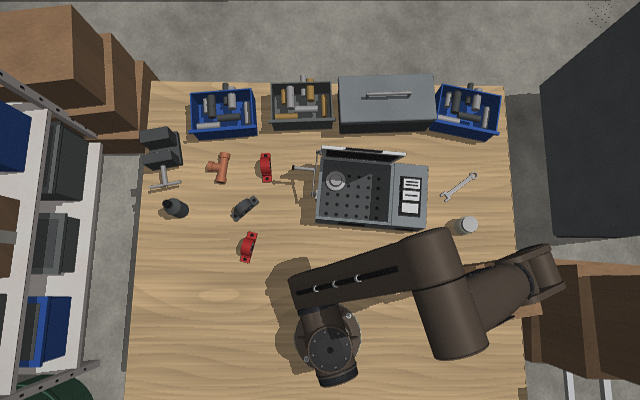

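View pics/side0.png

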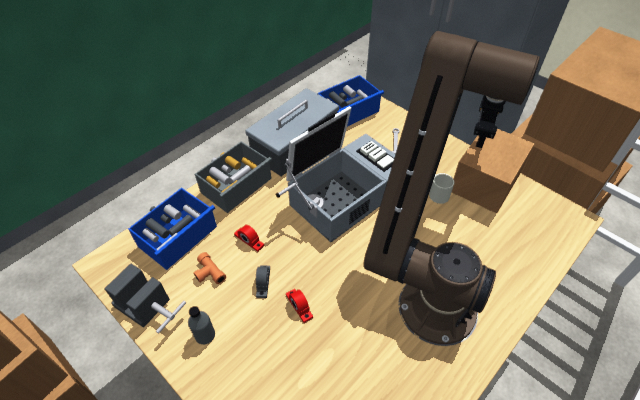

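The top view shows the chest around (355,190), the dark housing at (243,208), red look-alikes at (265,167) and (248,247), and the stay bar at about (300,168). Zooming in next.

Run:
```python
from h import *
t=cv2.imread("pics/top0.png"); s=cv2.imread("pics/side0.png")
cv2.imwrite("pics/tz.png",cv2.resize(t[130:240,225:435],None,fx=3.8,fy=3.8,interpolation=cv2.INTER_CUBIC))
cv2.imwrite("pics/sz.png",cv2.resize(s[100:310,230:410],None,fx=2.85,fy=2.85,interpolation=cv2.INTER_CUBIC))
np.set_printoptions(suppress=True,precision=1)
Wt=cloud("top",0); Ws=cloud("side",0)
for (u,v) in [(243,208),(300,168),(335,183),(410,183),(410,197),(411,209),(360,150),(317,222),(318,226),(390,228),(426,228),(427,165),(320,150)]: print("top",u,v,Wt[v,u])
for (u,v) in [(262,280),(283,193),(292,186),(300,186),(378,148)]: print("side",u,v,Ws[v,u])
```

```text
top 243 208 [475.9 326.3  67.3]
top 300 168 [603.1 105.7 195.9]
top 335 183 [584.8 -27.3  33.3]
top 410 183 [ 563.  -299.8  146.8]
top 410 197 [ 510.4 -298.2  146.8]
top 411 209 [ 467.  -302.5  138.4]
top 360 150 [619.5 -91.2 371.4]
top 317 222 [429.3  42.6  27.7]
top 318 226 [417.2  38.4  -5. ]
top 390 228 [ 405.9 -239.6   48.8]
top 426 228 [ 412.8 -393.7   -5. ]
top 427 165 [ 670.8 -405.5    2.6]
top 320 150 [653.1  35.1 254.7]
side 262 280 [470.8 344.6  53.4]
side 283 193 [606.3 109.6 187.8]
side 292 186 [602.1  70.  195. ]
side 300 186 [658.7 -18.9  79.4]
side 378 148 [ 531.4 -321.3  152.8]
```

View pics/tz.png

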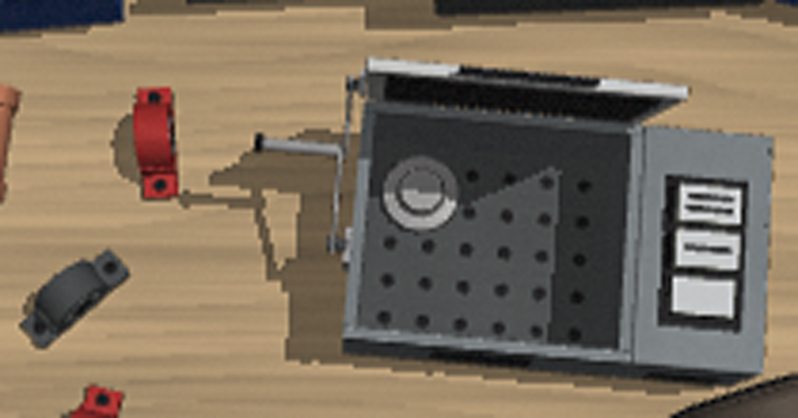

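View pics/sz.png

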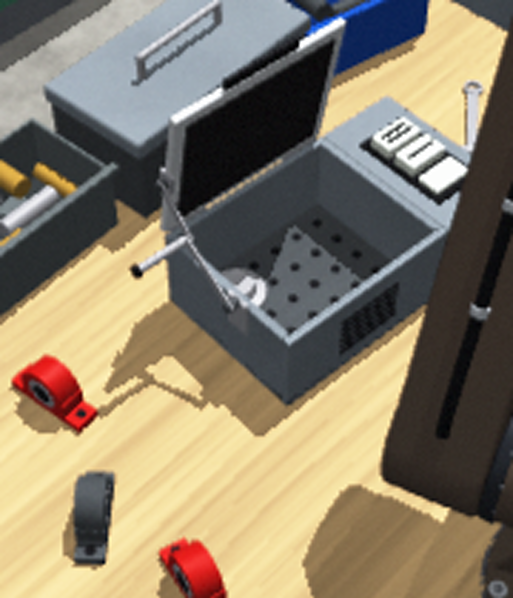

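Run:
```python
from h import *
np.set_printoptions(suppress=True,precision=2)
for c in("top","side"):
    W=cloud(c,0)
    # chest rim/console top
    m=(abs(W[...,2]-130)<5)&(W[...,0]>380)&(W[...,0]<720)&(W[...,1]<80)&(W[...,1]>-420)
    m=cv2.morphologyEx(m.astype(np.uint8),cv2.MORPH_OPEN,np.ones((2,2)))
    pts=W[m>0][:,:2].astype(np.float32)
    print(c,len(pts),cv2.minAreaRect(pts),np.nanmedian(W[m>0][:,2]))
    b=cv2.boxPoints(cv2.minAreaRect(pts)); print(b)
    im=cv2.imread(f"pics/{c}0.png").astype(int)
    # housing: above bench, near
    m=(W[...,2]>8)&(W[...,2]<80)&(abs(W[...,0]-475)<90)&(abs(W[...,1]-330)<90)&(im.max(-1)<120)&(im.max(-1)-im.min(-1)<30)
    q=W[m]; print("housing",m.sum(),q.min(0),q.max(0),cv2.minAreaRect(q[:,:2].astype(np.float32)))
    f=q[(q[:,2]<25)]; print(" foot",len(f),cv2.minAreaRect(f[:,:2].astype(np.float32)) if len(f)>3 else 0)
    f=q[(q[:,2]>55)]; print(" hub",len(f),cv2.minAreaRect(f[:,:2].astype(np.float32)), f.mean(0))
    m=(W[...,2]>141)&(W[...,2]<165)&(W[...,1]<-250)&(W[...,1]>-400)&(W[...,0]>420)&(W[...,0]<640)&(im.min(-1)>150)
    n,l,s,ce=cv2.connectedComponentsWithStats(m.astype(np.uint8))
    for i in range(1,n):
        if s[i,4]>8: print(" key",s[i],W[l==i].mean(0),np.median(W[l==i][:,2]))
```

```text
top 1782 ((540.047119140625, -182.94125366210938), (443.8375244140625, 258.71929931640625), 85.75636291503906) 128.43833969452862
[[ 394.62 -394.68]
 [ 652.63 -413.82]
 [ 685.47   28.8 ]
 [ 427.46   47.94]]
housing 311 [431.81 278.09   8.04] [532.44 382.11  77.41] ((483.3323974609375, 329.82135009765625), (38.6236572265625, 118.9034652709961), 41.5678596496582)
 foot 107 ((483.9693298339844, 330.26226806640625), (36.405784606933594, 118.97163391113281), 42.20164489746094)
 hub 135 ((483.08038330078125, 330.0337829589844), (37.176513671875, 53.93219757080078), 45.9537353515625) [483.21 329.27  64.74]
 key [404 179  16  10  98] [ 561.03 -305.08  148.17] 147.7666341171045
 key [403 190  17  11 126] [ 516.7  -300.77  148.26] 148.24411106457495
side 1105 ((543.8870849609375, -78.24948120117188), (292.54705810546875, 535.7049560546875), 42.8471794128418) 130.5480073655345
[[ 254.49   18.66]
 [ 618.8  -374.1 ]
 [ 833.28 -175.16]
 [ 468.98  217.6 ]]
housing 370 [437.64 280.32   8.02] [536.62 384.47  78.58] ((486.3089599609375, 331.506103515625), (35.53697204589844, 118.73023986816406), 40.75395202636719)
 foot 123 ((486.3682861328125, 331.5572509765625), (35.38025665283203, 118.73023986816406), 40.75395202636719)
 hub 156 ((484.6583251953125, 333.03857421875), (34.241546630859375, 56.5141716003418), 40.999603271484375) [482.52 334.27  66.01]
 key [361 141  17  12  93] [ 564.3  -303.27  150.72] 150.84870424204337
 key [369 147  17  12 108] [ 519.29 -299.51  150.94] 150.9201125354608
 key [378 155  15  12  68] [ 474.59 -294.09  143.53] 143.2029871549732
```

Run:
```python
from h import *
np.set_printoptions(suppress=True,precision=1)
# rim/console corners from top zoom, z=130
for n,(x,y) in dict(nearL=(345,340),nearR=(764,373),farR=(774,139),divNear=(632,360)).items():
    print(n,Z("top",225+(x+.5)/3.8-.5,130+(y+.5)/3.8-.5,130))
for n,(x,y) in dict(nearL=(289,343),nearmid=(449,233)).items():
    print("side",n,Z("side",230+x/2.85,100+y/2.85,130))
th=np.radians(-5.7); R=np.array([[np.cos(th),-np.sin(th)],[np.sin(th),np.cos(th)]])
for c in("top","side"):
    W=cloud(c,0)
    m=(abs(W[...,2]-130)<5)&(W[...,0]>380)&(W[...,0]<720)&(W[...,1]<80)&(W[...,1]>-420)
    q=W[m][:,:2]@R
    for k in(0,1):
        h,e=np.histogram(q[:,k],bins=np.arange(-450,750,8)); 
        print(c,"xy"[k],[(int(a),int(b)) for a,b in zip(e,h) if b>5])
    # stay points
    m=(W[...,2]>60)&(W[...,2]<400)&(W[...,1]>45)&(W[...,1]<160)&(W[...,0]>480)&(W[...,0]<720)
    vs,us=np.nonzero(m)
    for v,u in zip(vs,us): print((u,v),W[v,u].round(0),end=';')
    print()
```

```text
nearL [427.6  48.8 130. ]
nearR [ 399.  -356.5  130. ]
farR [ 632.2 -375.1  130. ]
divNear [ 410.6 -228.7  130. ]
side nearL [434.   48.8 130. ]
side nearmid [ 405.7 -225.7  130. ]
top x [(422, 107), (430, 179), (438, 74), (446, 74), (454, 76), (462, 68), (470, 73), (478, 51), (486, 40), (494, 51), (502, 50), (510, 51), (518, 76), (526, 48), (534, 47), (542, 37), (550, 45), (558, 41), (566, 59), (574, 41), (582, 41), (590, 39), (598, 42), (606, 50), (614, 66), (622, 72), (630, 73), (638, 65), (646, 104), (654, 193), (662, 77)]
top y [(-314, 83), (-306, 120), (-298, 106), (-290, 99), (-282, 64), (-274, 54), (-266, 58), (-258, 60), (-250, 61), (-242, 55), (-234, 61), (-226, 67), (-218, 108), (-210, 116), (-202, 108), (-194, 113), (-186, 111), (-178, 97), (-170, 18), (-162, 15), (-154, 9), (-146, 12), (-138, 12), (-130, 12), (-122, 12), (-114, 14), (-106, 14), (-98, 13), (-90, 14), (-82, 13), (-74, 11), (-66, 12), (-58, 10), (-50, 13), (-42, 11), (-34, 12), (-26, 11), (-18, 11), (-10, 12), (-2, 11), (6, 9), (14, 10), (22, 12), (30, 14), (38, 14), (46, 12), (54, 14), (62, 10), (70, 9), (
[... 25146 characters left out ...]
nt64(219)) [481.  46.  93.];(np.int64(318), np.int64(220)) [501.  47.  70.];(np.int64(319), np.int64(220)) [496.  46.  74.];(np.int64(320), np.int64(220)) [490.  47.  80.];(np.int64(321), np.int64(220)) [485.  47.  84.];(np.int64(317), np.int64(221)) [505.  47.  60.];(np.int64(319), np.int64(221)) [496.  47.  69.];(np.int64(320), np.int64(221)) [492.  45.  71.];(np.int64(321), np.int64(221)) [486.  46.  77.];(np.int64(319), np.int64(222)) [496.  46.  62.];(np.int64(321), np.int64(222)) [484.  48.  75.];(np.int64(322), np.int64(222)) [482.  45.  74.];(np.int64(320), np.int64(223)) [490.  47.  63.];(np.int64(321), np.int64(223)) [483.  49.  71.];(np.int64(322), np.int64(223)) [481.  46.  69.];
```

Call:
play_rows(
  targets=[
    {"linear": [20,-20,0],"turn": -0.05},
    {"linear": [50,-50,-4],"turn": -0.12},
    {"linear": [90,-92,-8],"turn": -0.2},
    {"linear": [132,-135,-8],"turn": -0.3},
    {"linear": [174,-178,-8],"turn": -0.4},
    {"linear": [216,-221,-8],"turn": -0.5},
    {"linear": [258,-264,-8],"turn": -0.6},
    {"linear": [300,-307,-8],"turn": -0.7},
    {"linear": [330,-345,-8],"turn": -0.8},
    {"linear": [358,-385,-8],"turn": -0.9},
    {"linear": [384,-430,-8],"turn": -1.0},
    {"linear": [410,-475,-8],"turn": -1.1},
    {"linear": [436,-520,-8],"turn": -1.2},
    {"linear": [462,-565,-8],"turn": -1.3},
    {"linear": [488,-610,0],"turn": -1.4},
    {"linear": [514,-645,10],"turn": -1.52},
    {"linear": [540,-685,20],"turn": -1.64},
    {"linear": [560,-710,30],"turn": -1.74},
    {"linear": [572,-728,38],"turn": -1.83},
    {"linear": [577,-735,42],"turn": -1.883},
  ],
  hand=95,
)

```text
t: 2.6
eef_pos: [484.9, 332.4, 249.2]
tcp_rot: [-3.14, -0.0, 2.297]
ft_force: [0.4, -0.7, 0.4]
opening: 0.996
```

Call:
play_rows(
  targets=[
    {"linear": [0,0,25],"turn": 0},
    {"linear": [0,0,60],"turn": 0},
    {"linear": [0,0,95],"turn": 0},
    {"linear": [0,0,120],"turn": 0},
    {"linear": [0,0,132],"turn": 0},
    {"linear": [0,0,137],"turn": 0},
    {"linear": [0,0,137],"turn": 0},
  ],
)

```text
t: 3.48
eef_pos: [485.3, 331.3, 113.6]
tcp_rot: [3.141, 0.0, 2.294]
ft_force: [0.4, -0.3, -0.3]
opening: 1.002
```

Run:
```python
from h import *
snap(1)
t=cv2.imread("pics/top1.png"); s=cv2.imread("pics/side1.png")
a=cv2.resize(t[160:250,190:300],(400,327),interpolation=cv2.INTER_CUBIC);b=cv2.resize(s[220:320,205:325],(392,327),interpolation=cv2.INTER_CUBIC)
cv2.imwrite("pics/z1.png",np.hstack([a,b])); print(env.state()["ft_force"],env.state()["eef_pos"])
```

```text
[0.60952332 0.4431953  0.08022992] [485.34526337 331.3957418  113.98724356]
```

View pics/z1.png

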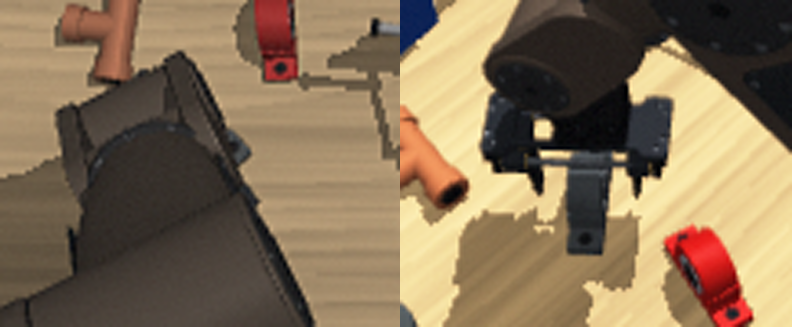

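The right (side) crop shows the hub at about (588,190) between the open fingers at (535,180) and (637,180), well straddled. Close now.

Call:
play_rows(
  targets=[
    {"linear": [0,0,0],"turn": 0},
    {"linear": [0,0,0],"turn": 0},
    {"linear": [0,0,0],"turn": 0},
    {"linear": [0,0,0],"turn": 0},
    {"linear": [0,0,0],"turn": 0},
    {"linear": [0,0,0],"turn": 0},
    {"linear": [0,0,0],"turn": 0},
    {"linear": [0,0,0],"turn": 0},
  ],
  hand=10,
)

```text
t: 4.58
eef_pos: [485.4, 331.4, 113.3]
tcp_rot: [3.141, 0.0, 2.294]
ft_force: [1.7, 1.5, 0.4]
opening: 0.378
```

Call:
play_rows(
  targets=[
    {"linear": [0,0,-5],"turn": 0},
    {"linear": [0,0,-15],"turn": 0},
    {"linear": [0,0,-35],"turn": 0},
    {"linear": [0,0,-70],"turn": 0},
    {"linear": [0,0,-105],"turn": 0},
    {"linear": [0,0,-140],"turn": 0},
    {"linear": [0,0,-165],"turn": 0},
    {"linear": [0,0,-182],"turn": 0},
    {"linear": [0,0,-187],"turn": 0},
  ],
)

```text
t: 5.7
eef_pos: [484.9, 331.1, 301.5]
tcp_rot: [3.14, 0.0, 2.294]
ft_force: [-0.9, -0.1, -4.5]
opening: 0.377
```

Call:
play_rows(
  targets=[
    {"linear": [-10,-11,0],"turn": -0.05},
    {"linear": [-33,-35,0],"turn": -0.15},
    {"linear": [-62,-65,0],"turn": -0.27},
    {"linear": [-94,-98,0],"turn": -0.4},
    {"linear": [-126,-131,0],"turn": -0.53},
    {"linear": [-157,-153,0],"turn": -0.66},
    {"linear": [-188,-175,0],"turn": -0.748},
    {"linear": [-218,-197,0],"turn": -0.748},
    {"linear": [-248,-219,0],"turn": -0.748},
    {"linear": [-280,-240,0],"turn": -0.748},
    {"linear": [-310,-260,0],"turn": -0.748},
    {"linear": [-333,-275,0],"turn": -0.748},
    {"linear": [-345,-283,0],"turn": -0.748},
    {"linear": [-349,-286,0],"turn": -0.748},
    {"linear": [-349,-286,0],"turn": -0.748},
  ],
)

```text
t: 7.58
eef_pos: [501.4, -119.2, 300.1]
tcp_rot: [3.141, -0.0, 3.042]
ft_force: [0.1, 0.3, -5.0]
opening: 0.38
```

Run:
```python
from h import *
snap(2)
t=cv2.imread("pics/top2.png"); s=cv2.imread("pics/side2.png")
a=cv2.resize(t[130:240,280:440],(480,330),interpolation=cv2.INTER_CUBIC);b=cv2.resize(s[70:250,250:410],(293,330),interpolation=cv2.INTER_CUBIC)
cv2.imwrite("pics/z2.png",np.hstack([a,b])); print(env.state()["ft_force"],env.state()["eef_pos"],env.state()["joints"],env.state()["tcp_rot"])
```

```text
[ 1.14820831 -0.23366457 -4.07509374] [ 501.40638832 -118.87869525  300.2092973 ] [-3.61054494e-01  3.26664768e-01  1.81387986e+00  8.14032654e-05
  1.00130881e+00 -1.83280867e+00] [ 3.14145890e+00 -2.34134212e-04  3.04250661e+00]
```

View pics/z2.png

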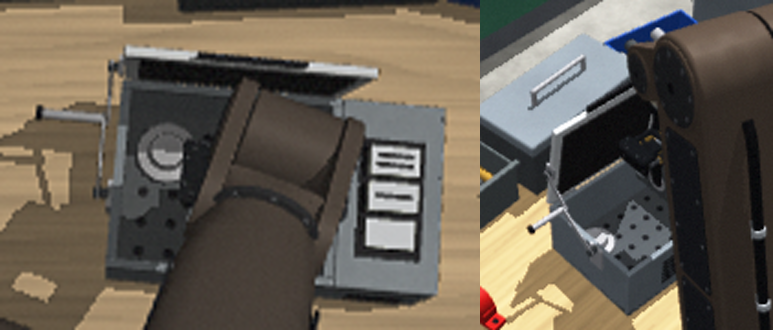

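Run:
```python
from h import *
np.set_printoptions(suppress=True,precision=0)
W=cloud("top",2); c,s=.99506,-.0993
X=(W[...,0]-538.5)*c+(W[...,1]+99)*s; Y=-(W[...,0]-538.5)*s+(W[...,1]+99)*c; Zz=W[...,2]
print("wrist: far extents by z")
for z in range(380,800,30):
    m=(abs(Zz-z)<15)&(abs(Y)<250)&(X>-200)
    if m.sum(): print(z,m.sum(),"xmax",X[m].max().round(),"y",Y[m].min().round(),Y[m].max().round())
print("lid")
W0=cloud("top",0)
X0=(W0[...,0]-538.5)*c+(W0[...,1]+99)*s; Y0=-(W0[...,0]-538.5)*s+(W0[...,1]+99)*c
for u in (325,345,360,375,395):
    print(u,[(int(X0[v,u]),int(Y0[v,u]),int(W0[v,u,2])) for v in range(140,168,2)])
```

```text
wrist: far extents by z
380 59 xmax 87.0 y -55.0 61.0
470 4 xmax 6.0 y 7.0 21.0
500 47 xmax 19.0 y -82.0 48.0
530 978 xmax 16.0 y -93.0 45.0
560 254 xmax -13.0 y -83.0 66.0
590 608 xmax -65.0 y -68.0 63.0
620 457 xmax -102.0 y -42.0 75.0
650 511 xmax -145.0 y -37.0 82.0
680 272 xmax -174.0 y -21.0 84.0
lid
325 [(224, 134, -7), (212, 133, 2), (203, 132, 4), (86, 128, 352), (79, 127, 352), (84, 126, 315), (95, 126, 254), (104, 126, 199), (117, 126, 129), (109, 125, 128), (105, 124, 115), (104, 124, 89), (106, 123, 53), (104, 122, 28)]
345 [(232, 52, -2), (225, 51, -7), (215, 50, -4), (205, 49, 0), (84, 63, 358), (81, 62, 349), (81, 60, 325), (91, 57, 271), (102, 54, 208), (116, 50, 135), (109, 49, 132), (107, 48, 111), (107, 46, 83), (107, 43, 50)]
360 [(240, -9, -5), (229, -10, 0), (223, -11, -8), (214, -12, -6), (203, -12, 1), (79, 15, 371), (80, 13, 346), (86, 9, 304), (96, 4, 247), (106, -1, 190), (118, -7, 123), (110, -7, 124), (107, -10, 105), (107, -13, 75)]
375 [(245, -71, 0), (238, -72, -4), (227, -72, 2), (218, -72, 4), (212, -74, -5), (86, -32, 366), (83, -34, 355), (83, -37, 335), (89, -42, 290), (102, -51, 225), (112, -59, 162), (114, -63, 130), (108, -64, 124), (108, -69, 95)]
395 [(256, -154, -4), (245, -153, 1), (236, -154, 4), (229, -155, -1), (220, -156, -1), (210, -156, 4), (90, -98, 354), (86, -100, 348), (85, -103, 329), (92, -112, 281), (107, -125, 208), (161, -161, -3), (116, -140, 125), (108, -140, 126)]
```

Call:
play_rows(
  targets=[
    {"linear": [0,0,10],"turn": 0},
    {"linear": [0,0,30],"turn": 0},
    {"linear": [0,0,55],"turn": 0},
    {"linear": [0,0,80],"turn": 0},
    {"linear": [0,0,105],"turn": 0},
    {"linear": [0,0,130],"turn": 0},
    {"linear": [0,0,150],"turn": 0},
    {"linear": [0,0,162],"turn": 0},
    {"linear": [0,0,168],"turn": 0},
    {"linear": [0,0,171],"turn": 0},
    {"linear": [0,0,172],"turn": 0},
    {"linear": [0,0,172],"turn": 0},
  ],
)

```text
t: 9.18
eef_pos: [501.7, -119.7, 128.6]
tcp_rot: [-3.141, 0.001, 3.042]
ft_force: [0.3, -0.1, -4.8]
opening: 0.377
```

Call:
play_rows(
  targets=[
    {"linear": [0,0,0.7],"turn": 0},
    {"linear": [0,0,1.4],"turn": 0},
    {"linear": [0,0,2.1],"turn": 0},
    {"linear": [0,0,2.6],"turn": 0},
    {"linear": [0,0,2.6],"turn": 0},
  ],
)

```text
t: 9.8
eef_pos: [501.6, -119.6, 125.6]
tcp_rot: [-3.142, 0.0, 3.042]
ft_force: [-0.9, -0.5, -4.8]
opening: 0.377
```

Call:
play_rows(
  targets=[
    {"linear": [0,0,0.5],"turn": 0},
    {"linear": [0,0,1.0],"turn": 0},
    {"linear": [0,0,1.0],"turn": 0},
    {"linear": [0,0,1.0],"turn": 0},
  ],
)

```text
t: 10.3
eef_pos: [501.6, -119.6, 125.2]
tcp_rot: [-3.141, 0.001, 3.042]
ft_force: [-1.7, 1.4, 6.6]
opening: 0.375
```

Call:
play_rows(
  targets=[
    {"linear": [0,0,-0.5],"turn": 0},
    {"linear": [0,0,-0.5],"turn": 0},
    {"linear": [0,0,-0.5],"turn": 0},
    {"linear": [0,0,-0.5],"turn": 0},
    {"linear": [0,0,-0.5],"turn": 0},
  ],
  hand=65,
)

```text
t: 10.92
eef_pos: [501.5, -119.7, 125.1]
tcp_rot: [-3.141, -0.0, 3.042]
ft_force: [-0.3, 0.0, 0.2]
opening: 0.681
```

Call:
play_rows(
  targets=[
    {"linear": [0,0,-5],"turn": 0},
    {"linear": [0,0,-20],"turn": 0},
    {"linear": [0,0,-45],"turn": 0},
    {"linear": [0,0,-80],"turn": 0},
    {"linear": [0,0,-120],"turn": 0},
    {"linear": [0,0,-160],"turn": 0},
    {"linear": [0,0,-200],"turn": 0},
    {"linear": [0,0,-215],"turn": 0},
  ],
)

```text
t: 11.92
eef_pos: [501.5, -119.6, 343.1]
tcp_rot: [-3.14, 0.004, 3.042]
ft_force: [-0.4, -0.6, -1.9]
opening: 0.685
```

Call:
play_rows(
  targets=[
    {"linear": [6,20,0],"turn": 0.08},
    {"linear": [16,50,0],"turn": 0.23},
    {"linear": [26,84,0],"turn": 0.4},
    {"linear": [33,117,0],"turn": 0.56},
    {"linear": [31,150,0],"turn": 0.74},
    {"linear": [28,180,0],"turn": 0.92},
    {"linear": [25,205,0],"turn": 1.1},
    {"linear": [23,219,0],"turn": 1.28},
    {"linear": [15,221,0],"turn": 1.45},
    {"linear": [-10,223,0],"turn": 1.571},
    {"linear": [-35,225,0],"turn": 1.571},
    {"linear": [-60,228,0],"turn": 1.571},
    {"linear": [-75,229,0],"turn": 1.571},
    {"linear": [-81,230,0],"turn": 1.571},
    {"linear": [-81,230,10],"turn": 1.571},
    {"linear": [-81,230,20],"turn": 1.571},
    {"linear": [-81,230,20],"turn": 1.571},
  ],
  hand=40,
)

```text
t: 14.05
eef_pos: [604.4, 101.2, 319.1]
tcp_rot: [-3.14, 0.0, 1.471]
ft_force: [-0.1, 0.8, 1.0]
opening: 0.423
```

Run:
```python
from h import *
snap(3)
t=cv2.imread("pics/top3.png"); s=cv2.imread("pics/side3.png")
a=cv2.resize(t[130:240,250:410],(480,330),interpolation=cv2.INTER_CUBIC);b=cv2.resize(s[70:250,230:390],(293,330),interpolation=cv2.INTER_CUBIC)
cv2.imwrite("pics/z3.png",np.hstack([a,b])); print(env.state()["ft_force"],env.state()["eef_pos"],env.state()["joints"],env.state()["tcp_rot"])
```

```text
[ 0.3505942   0.52591171 -0.06941515] [604.88277918 101.1612828  320.15051546] [ 5.80781982e-02  4.48516218e-01  1.55378143e+00 -1.13546495e-04
  1.13939780e+00  1.58013737e-01] [-3.14150737e+00  1.18028576e-04  1.47090828e+00]
```

View pics/z3.png

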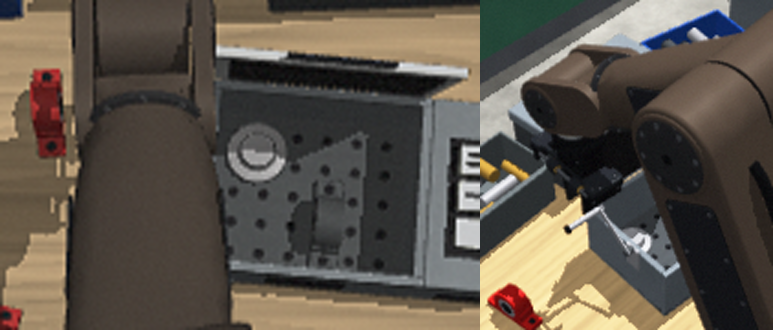

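The left crop shows the housing upright at about (328,220) with the flange at (257,153). The right crop shows the gripper hovering over the bar. Lowering around the bar.

Call:
play_rows(
  targets=[
    {"linear": [0,0,12],"turn": 0},
    {"linear": [0,0,25],"turn": 0},
    {"linear": [0,0,38],"turn": 0},
    {"linear": [0,0,50],"turn": 0},
    {"linear": [0,0,62],"turn": 0},
    {"linear": [0,0,70],"turn": 0},
    {"linear": [0,0,70],"turn": 0},
  ],
)

```text
t: 15.02
eef_pos: [605.0, 101.1, 249.5]
tcp_rot: [-3.141, 0.0, 1.471]
ft_force: [-0.3, -0.0, 0.1]
opening: 0.422
```

Run:
```python
from h import *
snap(4)
s=cv2.imread("pics/side4.png")
b=cv2.resize(s[110:240,230:350],(550,596),interpolation=cv2.INTER_CUBIC)
cv2.imwrite("pics/z4.png",b); print(env.state()["ft_force"],env.state()["eef_pos"])
```

```text
[ 0.04671849 -0.78783417 -0.43195367] [605.22006719 101.13074317 250.37417565]
```

View pics/z4.png

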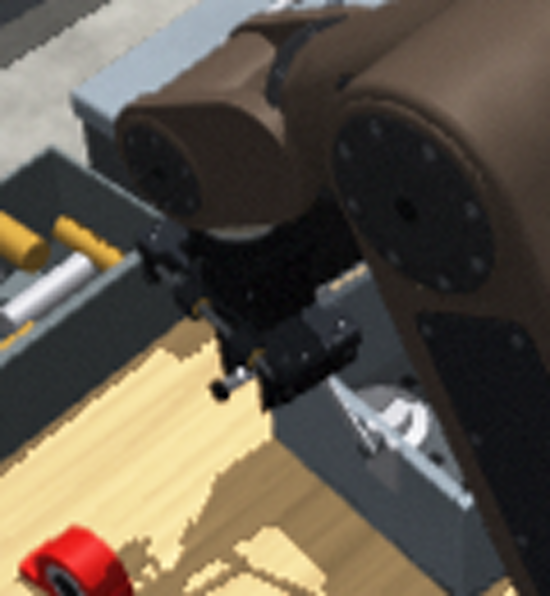

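Call:
play_rows(
  targets=[
    {"linear": [0,0,0],"turn": 0},
    {"linear": [0,0,0],"turn": 0},
    {"linear": [0,0,0],"turn": 0},
    {"linear": [0,0,0],"turn": 0},
    {"linear": [0,-1,-2],"turn": 0},
    {"linear": [0,-3,-5],"turn": 0},
    {"linear": [0,-7,-9],"turn": 0},
    {"linear": [0,-10,-13],"turn": 0},
    {"linear": [0,-14,-16],"turn": 0},
    {"linear": [0,-18,-20],"turn": 0},
    {"linear": [0,-21,-23],"turn": 0},
    {"linear": [0,-25,-26],"turn": 0},
    {"linear": [0,-30,-29],"turn": 0},
    {"linear": [0,-33,-31],"turn": 0},
    {"linear": [0,-36,-33],"turn": 0},
    {"linear": [0,-36,-33],"turn": 0},
  ],
  hand=16,
)

```text
t: 17.12
eef_pos: [569.4, 104.6, 284.0]
tcp_rot: [3.14, 0.0, 1.471]
ft_force: [4.5, -1.4, 2.4]
opening: 0.169
```

Run:
```python
from h import *
snap(5)
s=cv2.imread("pics/side5.png");t=cv2.imread("pics/top5.png")
b=cv2.resize(s[110:240,230:350],(360,390),interpolation=cv2.INTER_CUBIC)
a=cv2.resize(t[130:240,280:400],(425,390),interpolation=cv2.INTER_CUBIC)
cv2.imwrite("pics/z5.png",np.hstack([a,b])); print(env.state()["ft_force"],env.state()["eef_pos"])
```

```text
[ 3.65913977 -0.13900018  2.4125989 ] [569.4238751  104.70272951 283.70866826]
```

View pics/z5.png

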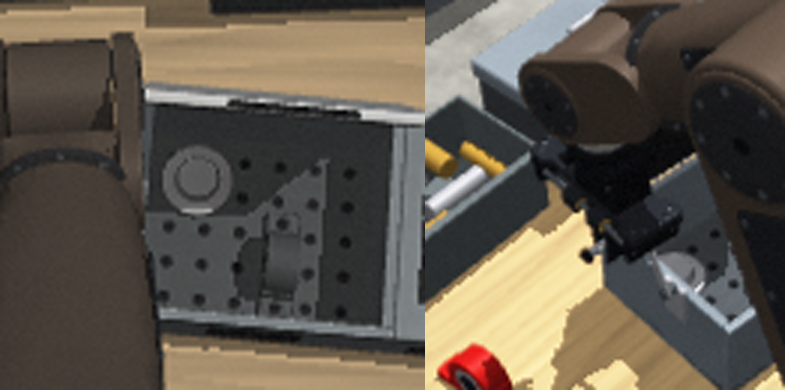

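Call:
play_rows(
  targets=[
    {"linear": [0,0,0],"turn": 0},
    {"linear": [0,0,0],"turn": 0},
    {"linear": [0,0,0],"turn": 0},
    {"linear": [0,0,-10],"turn": 0},
    {"linear": [0,0,-30],"turn": 0},
    {"linear": [0,0,-60],"turn": 0},
    {"linear": [0,0,-95],"turn": 0},
    {"linear": [0,0,-130],"turn": 0},
    {"linear": [0,0,-165],"turn": 0},
    {"linear": [0,0,-190],"turn": 0},
    {"linear": [30,-40,-195],"turn": 0},
    {"linear": [70,-80,-195],"turn": 0},
    {"linear": [110,-110,-195],"turn": 0},
    {"linear": [130,-120,-195],"turn": 0},
    {"linear": [130,-120,-195],"turn": 0},
  ],
  hand=36,
)

```text
t: 19.1
eef_pos: [462.0, 247.0, 478.8]
tcp_rot: [3.141, -0.0, 1.473]
ft_force: [-0.6, -0.2, 0.5]
opening: 0.378
```

Run:
```python
from h import *
snap(6)
s=cv2.imread("pics/side6.png");t=cv2.imread("pics/top6.png")
b=cv2.resize(s[70:260,220:400],(369,390),interpolation=cv2.INTER_CUBIC)
a=cv2.resize(t[130:240,280:400],(425,390),interpolation=cv2.INTER_CUBIC)
cv2.imwrite("pics/z6.png",np.hstack([a,b])); print(env.state()["ft_force"],env.state()["eef_pos"])
W0=cloud("top",6);c,sn=.99506,-.0993
X0=(W0[...,0]-538.5)*c+(W0[...,1]+99)*sn; Y0=-(W0[...,0]-538.5)*sn+(W0[...,1]+99)*c
for u in (345,360,375,395):
    print(u,[(int(X0[v,u]),int(Y0[v,u]),int(W0[v,u,2])) for v in range(140,168,2)])
for v,u in((105,385),(95,385),(100,480),(110,300)): print(u,v,W0[v,u])
```

```text
[-0.61244384 -0.4464301  -0.13471085] [462.86682484 245.74697717 478.44839167]
345 [(231, 52, 0), (223, 51, -1), (216, 50, -6), (206, 49, -2), (199, 48, -7), (190, 48, -3), (182, 47, -6), (174, 46, -7), (83, 57, 274), (52, 60, 357), (49, 58, 344), (106, 48, 113), (107, 46, 81), (107, 43, 50)]
360 [(236, -8, 4), (229, -10, 0), (221, -10, 0), (212, -11, 2), (205, -12, -3), (196, -13, -2), (185, -13, 7), (179, -15, -3), (172, -16, -8), (64, 10, 335), (51, 11, 356), (53, 8, 326), (106, -9, 107), (109, -13, 70)]
375 [(245, -71, 0), (236, -71, 0), (230, -73, -5), (221, -73, -5), (211, -74, -1), (204, -75, -5), (194, -75, 0), (186, -76, -2), (178, -77, -4), (106, -52, 209), (58, -37, 349), (49, -36, 357), (107, -64, 128), (108, -69, 95)]
395 [(255, -153, -1), (244, -153, 3), (240, -156, -7), (227, -154, 3), (221, -156, -2), (210, -156, 4), (203, -157, -1), (194, -157, 1), (188, -159, -7), (179, -160, -4), (102, -122, 226), (60, -102, 346), (53, -103, 344), (109, -141, 122)]
385 105 [ 865.92674334 -212.51674066  150.01681123]
385 95 [ 904.48428827 -212.5264793   154.55607732]
480 100 [ 923.21495794 -609.42382404   78.09744801]
300 110 [873.24617794 114.75098718  71.17808424]
```

View pics/z6.png

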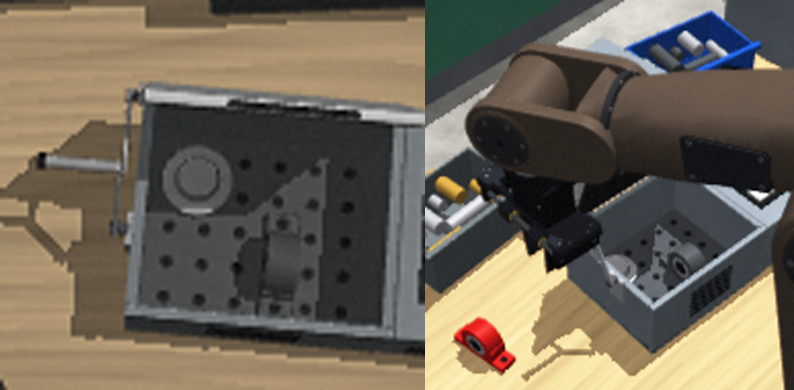

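Call:
play_rows(
  targets=[
    {"linear": [-15,8,-5],"turn": -0.05},
    {"linear": [-45,28,-12],"turn": -0.18},
    {"linear": [-80,50,-12],"turn": -0.33},
    {"linear": [-115,74,-12],"turn": -0.48},
    {"linear": [-150,98,-12],"turn": -0.63},
    {"linear": [-185,122,-12],"turn": -0.78},
    {"linear": [-220,144,-12],"turn": -0.93},
    {"linear": [-255,168,-12],"turn": -1.08},
    {"linear": [-285,188,-12],"turn": -1.23},
    {"linear": [-312,205,-12],"turn": -1.38},
    {"linear": [-330,215,-12],"turn": -1.5},
    {"linear": [-336,220,-12],"turn": -1.571},
    {"linear": [-336,220,-12],"turn": -1.571},
    {"linear": [-336,220,-12],"turn": -1.571},
  ],
  hand=0,
)

```text
t: 20.95
eef_pos: [647.9, -110.6, 490.2]
tcp_rot: [-3.142, -0.0, 3.04]
ft_force: [0.3, 0.1, -0.8]
opening: -0.001
```

Run:
```python
from h import *
snap(7)
s=cv2.imread("pics/side7.png");t=cv2.imread("pics/top7.png")
b=cv2.resize(s[40:260,210:400],(337,390),interpolation=cv2.INTER_CUBIC)
a=cv2.resize(t[100:240,280:430],(418,390),interpolation=cv2.INTER_CUBIC)
cv2.imwrite("pics/z7.png",np.hstack([a,b])); S=env.state();print(S["ft_force"],S["eef_pos"],S["joints"],S["opening"],S["tcp_rot"])
```

```text
[0.93827335 0.03271988 0.58938444] [ 647.92929241 -110.11681239  490.35342296] [-2.68771269e-01  4.27326947e-01  1.15080477e+00 -3.96142643e-05
  1.56324206e+00 -1.73876170e+00] 0.005614769611813826 [-3.14151701e+00  2.09170036e-04  3.04078706e+00]
```

View pics/z7.png

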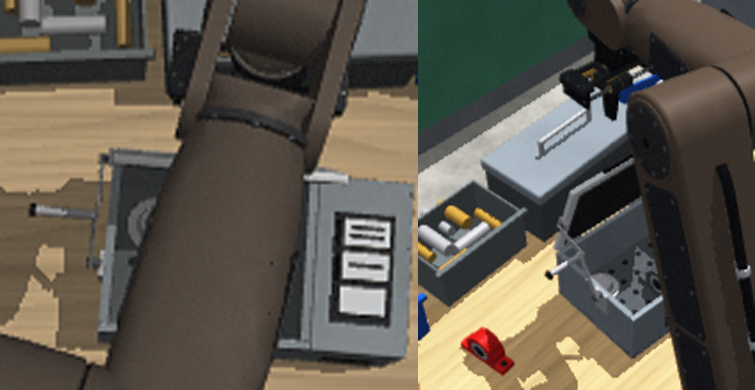

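Call:
play_rows(
  targets=[
    {"linear": [0,0,20],"turn": 0},
    {"linear": [0,0,50],"turn": 0},
    {"linear": [0,0,80],"turn": 0},
    {"linear": [0,0,96],"turn": 0},
    {"linear": [10,0,99],"turn": 0},
    {"linear": [20,0,99],"turn": 0},
    {"linear": [26,0,99],"turn": 0},
    {"linear": [31,0,99],"turn": 0},
    {"linear": [36,0,101],"turn": 0},
    {"linear": [42,0,103],"turn": 0},
    {"linear": [48,0,105],"turn": 0},
    {"linear": [54,0,107],"turn": 0},
    {"linear": [60,0,110],"turn": 0},
    {"linear": [65,0,112],"turn": 0},
    {"linear": [65,0,112],"turn": 0},
  ],
)

```text
t: 22.92
eef_pos: [583.0, -103.5, 377.8]
tcp_rot: [3.141, -0.001, 3.042]
ft_force: [0.8, -0.6, -0.1]
opening: 0.004
```

Run:
```python
from h import *
snap(8)
s=cv2.imread("pics/side8.png");t=cv2.imread("pics/top8.png")
b=cv2.resize(s[40:260,210:400],(337,390),interpolation=cv2.INTER_CUBIC)
a=cv2.resize(t[100:240,280:430],(418,390),interpolation=cv2.INTER_CUBIC)
cv2.imwrite("pics/z8.png",np.hstack([a,b])); S=env.state();print(S["ft_force"],S["eef_pos"])
```

```text
[ 0.10087983 -0.17237118  0.5790009 ] [ 583.29328665 -103.55569592  377.94486667]
```

View pics/z8.png

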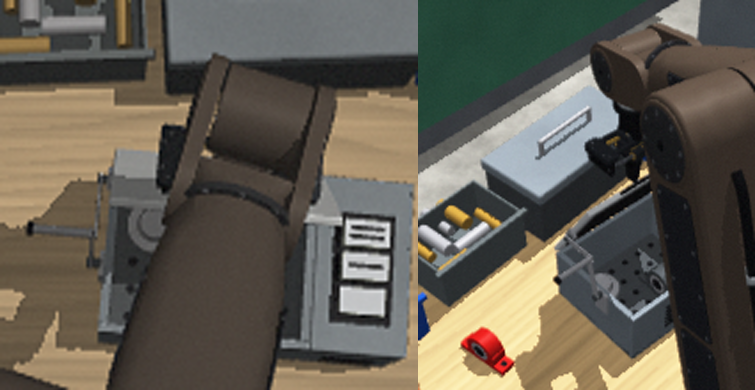

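```bash
cat >> h.py <<'E'
def dry(W):
    c,s=.99506,-.0993
    X=(W[...,0]-538.5)*c+(W[...,1]+99)*s; Y=-(W[...,0]-538.5)*s+(W[...,1]+99)*c
    return np.stack([X,Y,W[...,2]],-1)
def lid(n):
    D=dry(cloud("top",n)); 
    m=(D[...,1]>95)&(D[...,1]<130)&(D[...,2]>140)&(D[...,2]<380)&(D[...,0]<125)&(D[...,0]>-140)
    q=D[m]; print(len(q)); 
    if len(q)>5:
        a=np.polyfit(q[:,2],q[:,0],1) if np.ptp(q[:,2])>np.ptp(q[:,0]) else np.polyfit(q[:,0],q[:,2],1)
        print("fit",a,"xr",q[:,0].min(),q[:,0].max(),"zr",q[:,2].min(),q[:,2].max(), "ang est",np.degrees(np.median(np.arctan2(q[:,2]-142,120-q[:,0]))))
E
python3 - <<'E'
from h import *
lid(6);lid(7);lid(8)
E
```

```text
62
fit [ -0.37328346 181.97232692] xr 47.139846270954905 121.75333079063608 zr 153.5597400182856 349.432375165011 ang est 72.38237264299072
61
fit [ -0.37317961 181.90003689] xr 47.100710996666336 123.53273310238357 zr 147.51801638602225 347.21642930208935 ang est 72.3317164931037
207
fit [ -0.6335029  214.93292852] xr 1.415528663696902 123.12261349237869 zr 140.4240642357207 331.5457971554513 ang est 59.83789612277331
```

Call:
play_rows(
  targets=[
    {"linear": [5,0,3],"turn": 0},
    {"linear": [11,0,6],"turn": 0},
    {"linear": [20,0,12],"turn": 0},
    {"linear": [28,0,17],"turn": 0},
    {"linear": [34,0,21],"turn": 0},
    {"linear": [40,0,27],"turn": 0},
    {"linear": [46,0,32],"turn": 0},
    {"linear": [53,0,39],"turn": 0},
    {"linear": [60,0,47],"turn": 0},
    {"linear": [67,0,56],"turn": 0},
    {"linear": [74,0,65],"turn": 0},
    {"linear": [80,0,75],"turn": 0},
    {"linear": [85,0,85],"turn": 0},
    {"linear": [90,0,94],"turn": 0},
    {"linear": [93,0,103],"turn": 0},
    {"linear": [96,0,111],"turn": 0},
    {"linear": [98,0,118],"turn": 0},
    {"linear": [100,0,125],"turn": 0},
    {"linear": [100,0,125],"turn": 0},
  ],
)

```text
t: 25.4
eef_pos: [483.8, -93.7, 252.6]
tcp_rot: [3.141, -0.001, 3.042]
ft_force: [1.3, -0.7, -0.3]
opening: 0.006
```

Run:
```python
from h import *
snap(9); lid(9)
s=cv2.imread("pics/side9.png");t=cv2.imread("pics/top9.png")
b=cv2.resize(s[40:260,210:400],(337,390),interpolation=cv2.INTER_CUBIC)
a=cv2.resize(t[100:240,280:430],(418,390),interpolation=cv2.INTER_CUBIC)
cv2.imwrite("pics/z9.png",np.hstack([a,b])); S=env.state();print(S["ft_force"],S["eef_pos"])
```

```text
537
fit [-1.40631595e-01  1.57587943e+02] xr -105.32863503329548 119.62596365594675 zr 140.0017879622478 181.16506040573296 ang est 7.351412499254697
[0.31161329 0.65233838 0.12454716] [484.10744355 -93.80331955 253.16584431]
```

View pics/z9.png

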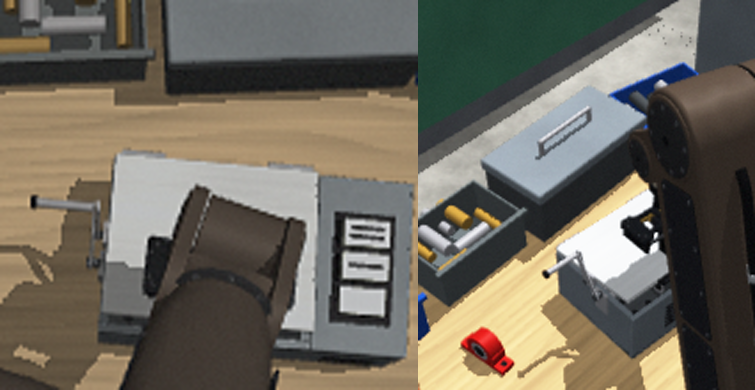

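Call:
play_rows(
  targets=[
    {"linear": [1,0,5],"turn": 0},
    {"linear": [2,0,10],"turn": 0},
    {"linear": [3,0,15],"turn": 0},
    {"linear": [4,0,20],"turn": 0},
    {"linear": [4,0,24],"turn": 0},
    {"linear": [5,0,27],"turn": 0},
    {"linear": [5,0,29],"turn": 0},
    {"linear": [5,0,31],"turn": 0},
    {"linear": [5,0,32],"turn": 0},
    {"linear": [5,0,32],"turn": 0},
  ],
)

```text
t: 26.75
eef_pos: [479.0, -93.3, 221.1]
tcp_rot: [-3.142, 0.0, 3.042]
ft_force: [-0.4, 0.8, -0.2]
opening: 0.006
```

Call:
play_rows(
  targets=[
    {"linear": [0,0,0.5],"turn": 0},
    {"linear": [0,0,1],"turn": 0},
    {"linear": [0,0,1.5],"turn": 0},
    {"linear": [0,0,1.5],"turn": 0},
  ],
)

```text
t: 27.25
eef_pos: [479.0, -93.3, 219.9]
tcp_rot: [-3.141, 0.0, 3.042]
ft_force: [-1.1, 0.8, 4.1]
opening: 0.005
```

Call:
play_rows(
  targets=[
    {"linear": [0,0,0.5],"turn": 0},
    {"linear": [0,0,1],"turn": 0},
    {"linear": [0,0,1],"turn": 0},
  ],
)

```text
t: 27.62
eef_pos: [479.0, -93.3, 219.8]
tcp_rot: [-3.141, 0.001, 3.042]
ft_force: [-5.7, 1.4, 17.3]
opening: 0.004
```

Call:
play_rows(
  targets=[
    {"linear": [0,0,0.5],"turn": 0},
    {"linear": [0,0,1],"turn": 0},
    {"linear": [0,0,1],"turn": 0},
  ],
)

```text
t: 28.0
eef_pos: [479.0, -93.3, 219.6]
tcp_rot: [-3.141, 0.002, 3.042]
ft_force: [-8.6, 2.9, 30.4]
opening: 0.005
```

Call:
play_rows(
  targets=[
    {"linear": [0,0,-4],"turn": 0},
    {"linear": [0,0,-20],"turn": 0},
    {"linear": [0,0,-45],"turn": 0},
    {"linear": [-15,-30,-60],"turn": 0},
    {"linear": [-35,-70,-60],"turn": 0},
    {"linear": [-58,-112,-60],"turn": 0},
    {"linear": [-80,-155,-60],"turn": 0},
    {"linear": [-97,-188,-60],"turn": 0},
    {"linear": [-105,-202,-60],"turn": 0},
    {"linear": [-105,-202,-50],"turn": 0},
    {"linear": [-105,-202,-40],"turn": 0},
    {"linear": [-105,-202,-40],"turn": 0},
  ],
)

```text
t: 29.5
eef_pos: [563.0, -303.5, 256.7]
tcp_rot: [3.141, -0.002, 3.043]
ft_force: [-0.1, -0.3, 0.2]
opening: 0.002
```

Run:
```python
from h import *
snap(10); lid(10)
s=cv2.imread("pics/side10.png");t=cv2.imread("pics/top10.png")
b=cv2.resize(s[60:260,240:410],(332,390),interpolation=cv2.INTER_CUBIC)
a=cv2.resize(t[120:240,280:440],(450,338),interpolation=cv2.INTER_CUBIC);a=cv2.copyMakeBorder(a,0,52,0,0,0)
cv2.imwrite("pics/z10.png",np.hstack([a,b])); S=env.state();print(S["ft_force"],S["eef_pos"])
```

```text
203
fit [-2.51677938e-03  1.42731756e+02] xr -47.05856386863341 123.02763330476537 zr 140.01932951937317 149.58745989678903 ang est 0.03782688464596364
[-0.20990913  0.35638491 -0.32578773] [ 563.38356047 -304.03955812  257.77511778]
```

View pics/z10.png

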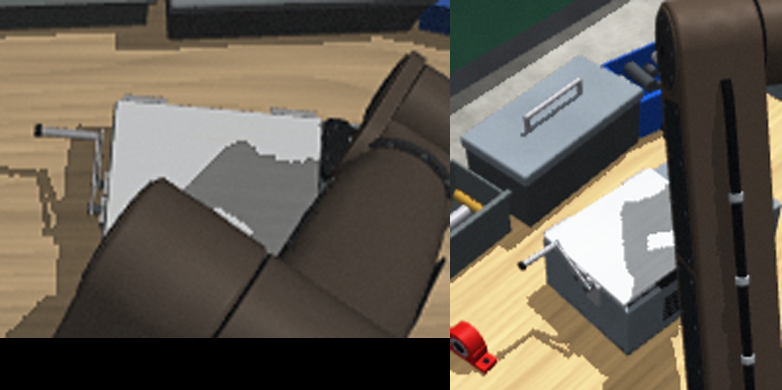

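Call:
play_rows(
  targets=[
    {"linear": [0,0,10],"turn": 0},
    {"linear": [0,0,20],"turn": 0},
    {"linear": [0,0,26],"turn": 0},
    {"linear": [0,0,29],"turn": 0},
    {"linear": [0,0,31],"turn": 0},
    {"linear": [0,0,33],"turn": 0},
    {"linear": [0,0,35],"turn": 0},
    {"linear": [0,0,37],"turn": 0},
    {"linear": [0,0,38],"turn": 0},
    {"linear": [0,0,38],"turn": 0},
  ],
)

```text
t: 30.85
eef_pos: [563.5, -304.8, 219.5]
tcp_rot: [-3.141, 0.0, 3.042]
ft_force: [-0.7, 0.3, 0.1]
opening: 0.011
```

Call:
play_rows(
  targets=[
    {"linear": [0,0,0.5],"turn": 0},
    {"linear": [0,0,1],"turn": 0},
    {"linear": [0,0,1.5],"turn": 0},
    {"linear": [0,0,1.5],"turn": 0},
  ],
)

```text
t: 31.35
eef_pos: [563.5, -304.8, 218.2]
tcp_rot: [-3.141, 0.0, 3.042]
ft_force: [1.4, 0.2, 1.9]
opening: 0.002
```

Call:
play_rows(
  targets=[
    {"linear": [0,0,0.5],"turn": 0},
    {"linear": [0,0,1],"turn": 0},
    {"linear": [0,0,1],"turn": 0},
  ],
)

```text
t: 31.72
eef_pos: [563.5, -304.8, 217.8]
tcp_rot: [-3.141, 0.001, 3.042]
ft_force: [-0.6, 0.5, 8.1]
opening: 0.006
```

Call:
play_rows(
  targets=[
    {"linear": [0,0,0.5],"turn": 0},
    {"linear": [0,0,1],"turn": 0},
    {"linear": [0,0,1],"turn": 0},
  ],
)

```text
t: 32.1
eef_pos: [563.5, -304.8, 217.7]
tcp_rot: [-3.141, 0.001, 3.042]
ft_force: [-3.2, 2.5, 15.6]
opening: 0.006
```

Call:
play_rows(
  targets=[
    {"linear": [0,0,0.5],"turn": 0},
    {"linear": [0,0,1],"turn": 0},
    {"linear": [0,0,1],"turn": 0},
  ],
)

```text
t: 32.48
eef_pos: [563.5, -304.8, 217.6]
tcp_rot: [-3.14, 0.002, 3.042]
ft_force: [-6.3, 3.5, 22.4]
opening: 0.006
```

Call:
play_rows(
  targets=[
    {"linear": [0,0,-5],"turn": 0},
    {"linear": [0,0,-25],"turn": 0},
    {"linear": [0,0,-60],"turn": 0},
    {"linear": [0,0,-100],"turn": 0},
    {"linear": [0,0,-140],"turn": 0},
    {"linear": [20,-30,-160],"turn": 0},
    {"linear": [50,-75,-160],"turn": 0},
    {"linear": [80,-120,-160],"turn": 0},
    {"linear": [110,-165,-160],"turn": 0},
    {"linear": [140,-205,-160],"turn": 0},
    {"linear": [165,-235,-160],"turn": 0},
    {"linear": [180,-255,-160],"turn": 0},
    {"linear": [180,-255,-160],"turn": 0},
  ],
)

```text
t: 34.1
eef_pos: [358.0, -541.4, 374.7]
tcp_rot: [3.141, -0.0, 3.04]
ft_force: [-0.1, 0.1, 0.8]
opening: 0.003
```

Run:
```python
from h import *
snap(11); lid(11)
s=cv2.imread("pics/side11.png");t=cv2.imread("pics/top11.png")
b=cv2.resize(s[60:260,240:410],(332,390),interpolation=cv2.INTER_CUBIC)
a=cv2.resize(t[120:240,280:440],(450,338),interpolation=cv2.INTER_CUBIC);a=cv2.copyMakeBorder(a,0,52,0,0,0)
cv2.imwrite("pics/z11.png",np.hstack([a,b])); S=env.state();print(S["ft_force"],S["eef_pos"])
for c in("top","side"):
    D=dry(cloud(c,11))
    for x in(45,0,-45):
        m=(abs(D[...,0]-x)<12)&(abs(D[...,1]+203)<20)&(D[...,2]>130)&(D[...,2]<165); print(c,x,m.sum(),np.median(D[m][:,2]) if m.sum() else 0)
```

```text
323
fit [8.29730224e-04 1.42788775e+02] xr -107.10955772165515 115.53603762952932 zr 140.01227321095524 149.76794353673898 ang est 0.16267288555863382
[ 1.51892021 -0.46012832 -0.94020432] [ 359.38257167 -540.11524732  374.9597956 ]
top 45 69 139.8872057225662
top 0 69 148.7999152362546
top -45 69 148.80077020366426
side 45 47 142.57140470721032
side 0 46 151.53715861602706
side -45 13 151.47771437335263
```

View pics/z11.png

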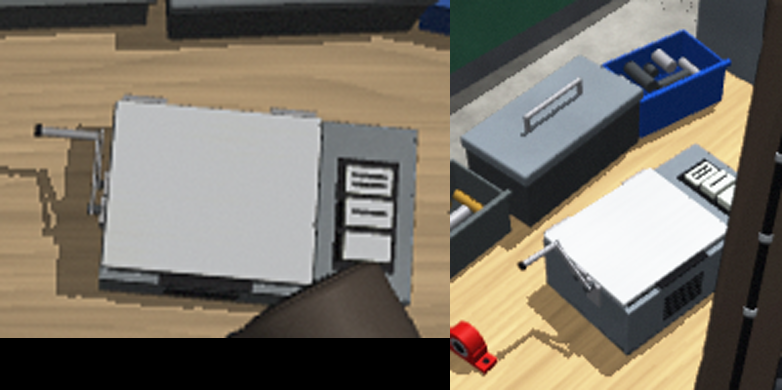

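The pictures show the lid flat and shut, the two-rib key (top crop, 370,180) down, and the other two keys level and up. Handing in.

```bash
python3 -c "
from cell import env
S=env.state(); print(S['t'],S['ft_force'],abs(S['qvel']).max()); print(env.job_done())"
```

```text
34.2 [ 1.51892021 -0.46012832 -0.94020432] 0.015997202298292417
the job is handed in; nothing more can be done
None
```

The job was handed in at 34.2 s, with every step done in the order asked.

- **Housing:** I gripped it at the hub and set it down in the near half of the chest with about 11 N. It stood upright and clear of the flange in the pictures taken before the lid came down; there was no look inside after that.
- **Stay:** I swung the knee bar about 49 mm up and forward. The stay unlocked and the lid dropped about 8 degrees by itself.
- **Lid:** I lowered it from behind to the rim and pressed it to about 30 N against a hard stop. Depth readings then put it within 0.2 degrees of flat, its top face about 143 mm above the bench.
- **Keys:** I pressed the two-rib key to a hard stop at 22 N, with the fingertip about 140 mm above the bench, the fully-down height.
    - The one-rib and plain keys read equally high in both cameras, so the plain key has popped up.
    - The two-rib key reads 9 mm lower than those two, against a nominal 10 mm. I put that down to its ribs and depth noise.

At hand-in the arm was clear and touching nothing. The forces I read stayed well under the limits. I did not re-measure the bottle, jar, tee, wrench, mug or red look-alikes afterwards, but no move went near them at their height.

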